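# Prop the soft-close guard and set the turntable's trim knob

## Task

On the turntable's control box, swing the soft-close guard right up by its side stub, then take the steel stay pin from its pine rest and seat it fully home in the socket of the steel insert that the guard had covered, so that the pin keeps the guard open; the insert is clamped anywhere along its short track, so find the socket by feel or by eye. Then turn the black trim knob clockwise until its white pointer line meets the raised mark on the deck, and let go. Work gently: do not press the pin hard on the box or strain the guard past its stop, and leave the bottle, the lens cap and the prism where they are.

Things in the scene. Friction and masses are not known exactly. Their poses are not given: they have to be found in the camera images.
- console: White control box, grey deck, 130 x 130 mm, 55 mm tall, fixed. Origin: centre of its underside; x points from its front edge to the hinge edge, y left seen along +x, z up. Guard's hinge line parallel to y at x = +45, z = 58 mm. Middle of the socket's track at (+29, +40), knob axis at (+3, -28) mm. Its front edge faces away from the robot (yaw pi, give or take 0.4).
- cover (a joint): Grey tray-shaped guard, 80 deep (x) x 126 wide (y) x 44 mm tall: 0 shut over knob and socket, 1.80 rad at its stop, leaning back. The front edge swings up and back; top then 150 mm above the table. Weak spring, strong damper: lifting at 0.3 rad/s takes some 6 N; let go at the stop it sinks to 1.5 rad in 25 s. A flange inside its left wall rests on the seated pin at about 1.37 rad.
- stub (a point): Middle of the guard's round aluminium side stub, 12 mm diameter, 42 mm long, parallel to the hinge line, out of the right (-y) wall: free to be pinched across x, and can turn in the fingers as the guard swings. Moves on a 72 mm arc; shut, it is 66 mm in front of (-x) and 28 mm above the hinge line, 84 mm to -y of the console's middle, 86 mm above the table.
- hinge (a point): Middle of the guard's hinge line, 58 mm above the table, fixed to the console.
- track (a point): Middle, at deck height (55 mm above the table), of the track of a steel insert, 26 x 32 mm, flush in the deck, clamped anywhere up to 6 mm either way along the console's y. The socket at the insert's middle is a square-sided hole, 16 (x) x 17 mm (y), 22 mm deep. It is 16 mm in front of the hinge line: fingers fit one to each side along y, with the guard nearly at its stop.
- pin_mid (a point): Middle (half-way up) of the loose steel stay pin, 14 mm in diameter, 88 mm long, about 0.1 kg, with a chamfered foot; its z axis is up. It starts upright in a 17 mm hole, 20 mm deep, in its rest, standing 68 mm out of it. Fully home in the socket its middle is 22 mm above the deck and 66 mm of it stands above the deck.
- rest: Pine rest block 60 x 60 x 30 mm, fixed; origin at the centre of its underside.
- knob (a joint): Black trim knob, axis vertical, 0 to 1.6 rad, growing clockwise seen from above; stiff, with about 0.1 N m of friction, and stays where it is left. At 1.05 rad the white pointer line on its top meets the raised white mark on the deck; it starts somewhere between 0 and 0.3 rad.
- knob_grip (a point): On the knob's axis, 83 mm above the table: middle of its grip bar, 38 long, 10 thick, 26 mm tall (top 93 mm above the table), on a round foot 40 mm across, 12 mm tall. Its x axis runs along the bar to the pointer end: at joint 0, 0.60 rad counter-clockwise (from above) of the direction from knob straight to the console's front edge; at the mark, 0.45 rad clockwise of it.
- bottle: Sealed empty stainless bottle, 64 mm in diameter, 172 mm tall, 0.22 kg, bystander; origin at the centre of its underside.
- lenscap: Grey plastic lens rear cap, 62 mm in diameter, 18 mm tall, bystander; origin at the centre of its underside.
- prism: Triangular glass prism lying on a long face, 60 x 30 x 26 mm, bystander; origin within it.
There are look-alikes about, which are no part of the job. What is shaped like the console but green or red is not meant.

How it is judged:
On the way, in this order (a step that is already met when the one before it is completed fails the run):
1. the guard is swung up to 1.6 rad or more (value of joint cover above 1.6 rad), for 0.1 s.
2. the stay pin is fully home in the socket and the guard is still open (z of pin_mid in the frame of track below 0.026 m and x of pin_mid in the frame of track between -0.005 and 0.005 m and y of pin_mid in the frame of track between -0.011 and 0.011 m and value of joint cover above 1.2 rad), for 0.2 s.
3. the knob's pointer is on the mark (value of joint knob between 0.96 and 1.14 rad), for 0.2 s.
At the end, for the whole second after the job is handed in: The stay pin stands at rest in the socket, within 4 mm of fully home and 0.2 rad of upright; the guard is open beyond 1.2 rad; the knob is at 1.05 rad within 0.09 rad (all of step 2 and all of step 3 and angle between pin_mid's own z axis and vertical below 0.2 rad and linear speed of pin below 0.02 m/s); the robot touches nothing.
It fails at once if the pin is pressed on the control box with more than 40 N (contact force between pin and console above 40 N).
It fails at once if the guard is strained beyond its stop (value of joint cover above 1.9 rad).
It fails at once if the bottle is disturbed (distance of bottle from where it was at the start of the episode above 0.03 m).
It fails at once if the lens cap is disturbed (distance of lenscap from where it was at the start of the episode above 0.03 m).
It fails at once if the prism is disturbed (distance of prism from where it was at the start of the episode above 0.03 m).
It also fails if it takes over 72 s, if anything falls off the work surface, if the arm or the gripper's body presses on something with over 40 N, if the wrist force passes 120 N, or if a joint passes its speed limit or range.

## Robot

A 7-joint arm with a two-finger parallel gripper is mounted at the origin on the work surface. World frame = base frame: x ahead of the robot, y to its left, z up, the work surface at z = 0. Lengths are in m, angles in rad, forces in N, time in s.
With the tool pointing down it reaches from about 0.425 to 0.95 m from the base axis. Payload 4.7 kg.
Tool frame: the origin (TCP) lies between the finger pads; the fingertips stand 25 mm ahead of it and the grasp point (between the pads) lies 6 mm ahead of it; z points along the fingers, y is the line along which they close (so a half turn about z gives the same grasp; the last joint's range is limited). The gripper opens to 85 mm and grips with 20 to 120 N. Pads are 22 mm wide; open, the fingers measure 114 mm over their backs; the gripper's body (76 mm by 85 mm) begins 54 mm behind the grasp point. The pads swing forward as they close: fully open they stand 13 mm farther back than shut.
Start: joints at [1.113, 0.469, -0.049, 1.532, 0.024, 1.141, -0.082], TCP at [0.281, -0.614, 0.256] pointing down, gripper open.
Joint ranges: [-2.59, 2.59], [-0.33, 1.99], [-1.39, 1.29], [0.1, 2.45], [-1.04, 4.18], [0.21, 1.99], [-2.66, 2.66]. Speed limits (rad/s): [2.57, 2.57, 3.14, 3.14, 3.14, 3.14, 3.14].

## Interface

Orientations are given as a 3x3 rotation matrix whose columns are the frame's x, y, z axes.
In Python, from rig import * gives the robot as it stands. Calls block until the motion is done:
- movep(position, orientation): joint-space move of the TCP to a pose.
- move_l(position, attitude=None, feed=0.15, until_force=None): straight line of the TCP; attitude=None keeps the orientation; feed is the mean speed in m/s. With until_force (N) it stops when the force on the tool has changed by that much, and returns True; else False.
- move_joints(angles): joint-space move.
- command_gripper(opening, newtons=None): finger opening in m; newtons is the grip in N (None keeps the last); returns when the fingers have stopped.
- sleep(seconds).
- inverse_kinematics(position, orientation): joint angles nearest the present ones, or None.
- sense(): the state.
- camera(name): name is "side" or "top" or "wrist"; returns (picture, depth): 384x512x3 uint8, red, green, blue; 384x512 float32, m along the optical axis (not along the pixel's ray), 0 where there is no reading.
- camera_params(name): a dict with "K" (3x3 intrinsics, pixels), "position" and "rotation" of the camera in the world; the wrist camera has in their place "tool_from_camera" (4x4, takes a point from camera to tool coordinates, whose origin is the TCP and whose axes are the flange's). Camera axes: x right, y down, z forward; pixel columns grow to the right and rows downward; lengths in m; the calibration is good to about 2 mm. A picture is of the moment at which its call begins: read the wrist's pose just before it. camera_params takes no time and is no camera call.
A pose or a line that the arm cannot do raises Unreachable and nothing moves.
- finish_job(): hands the job in; it is judged then, once.
The state is a dict: "time_s": time; "joint_pos": joint angles; "qd": joint speeds; "joint_efforts": joint torques, N m; "position": TCP position; "tcp_rot": TCP orientation; "wrist_force": force on the tool from outside, world axes, zero at the start; "ft_torque": the same for the moment, N m; "finger_gap": finger opening in m; "gripper_force": force on a finger pad.
Only numpy, scipy, OpenCV 4.12 (cv2) and the standard library are available. Lean on these libraries where they do the work, as an engineer would, in place of code of your own. Each camera call takes 0.05 s, during which the arm holds its last target. There are 200 camera calls.

## Working session

There is one attempt and no reset: what is moved stays moved. The work goes in short steps, each a Python script; the robot and the scene stay as the last script left them, time stands still between calls to the robot, and variables do not carry over. Pictures are saved under pics/ and viewed, at most 10 in all, crops included, and the job is handed in when it is done.

```bash
mkdir -p pics; ls; python3 - <<'E'
from rig import *
import cv2,numpy as np
for n in ("top","side"):
    im,d=camera(n); np.savez(f"pics/{n}0.npz",im=im,d=d); cv2.imwrite(f"pics/{n}0.png",im[:,:,::-1])
    p=camera_params(n); print(n,p)
print(camera_params("wrist")); print(sense())
a=[np.load(f"pics/{n}0.npz")['im'] for n in ("top",)]
E
```

```text
pics
top {'K': array([[401.65271194,   0.        , 252.03154716],
       [  0.        , 401.65271194, 187.50917927],
       [  0.        ,   0.        ,   1.        ]]), 'position': array([0.41366513, 0.04709048, 1.13776292]), 'rotation': array([[-0.00167345, -0.99414718,  0.10802119],
       [-0.99998948,  0.00120235, -0.0044262 ],
       [ 0.00427042, -0.10802746, -0.99413874]])}
side {'K': array([[414.84757259,   0.        , 264.57224361],
       [  0.        , 414.84757259, 187.80687792],
       [  0.        ,   0.        ,   1.        ]]), 'position': array([ 0.4777484 , -0.90531502,  0.78490248]), 'rotation': array([[ 0.99888025, -0.00916491,  0.04641394],
       [-0.04281638, -0.59244504,  0.80447227],
       [ 0.02012479, -0.80555874, -0.59217406]])}
{'K': array([[276.21765916,   0.        , 260.64854624],
       [  0.        , 276.21765916, 191.42795412],
       [  0.        ,   0.        ,   1.        ]]), 'tool_from_camera': array([[-1.41870032e-04, -9.49145742e-01, -3.14837005e-01,
         7.98072095e-02],
       [ 9.99999954e-01, -2.18696305e-04,  2.08694150e-04,
      
[... 326 characters left out ...]
, 'qd': array([ 0.0003828 , -0.00299014, -0.0013769 , -0.00129501, -0.00046634,
        0.00130748,  0.00076701]), 'joint_efforts': array([ 5.06841516e-04, -5.11515391e+01, -4.72031767e-02, -2.38391572e+01,
        1.07411880e-02,  4.38136354e-03, -1.04114903e-05]), 'position': array([ 0.28046925, -0.61346029,  0.25539422]), 'tcp_rot': array([[ 9.09485150e-01,  4.15735767e-01, -7.29890372e-04],
       [ 4.15736406e-01, -9.09483907e-01,  1.50461093e-03],
       [-3.83029653e-05, -1.67186330e-03, -9.99998602e-01]]), 'wrist_force': array([ 0.65299619, -0.68852912, -0.30842667]), 'ft_torque': array([-0.02574896,  0.00606471, -0.03966149]), 'gripper_force': 0.0, 'finger_gap': 0.08559697449565783}
```

View pics/top0.png

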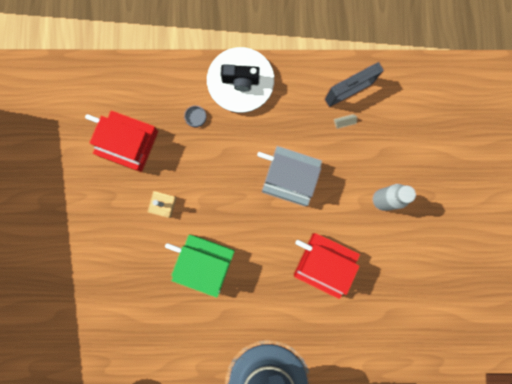

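View pics/side0.png

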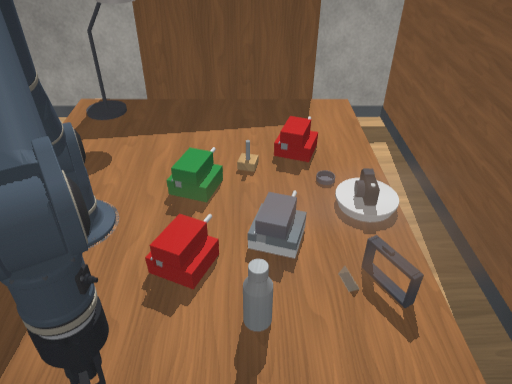

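The grey-guarded box at top (293,177) fits the console. The look-alikes at (125,140) and (328,265) are red, and the one at (203,265) is green. The pin and rest are at (162,204), the bottle at (393,198), the lens cap at (196,117) and the prism at (346,121).

```bash
cat > h.py <<'E'
from rig import *
import cv2, numpy as np
def T(name):
    p=camera_params(name)
    if name!="wrist": return p["K"],p["rotation"],p["position"]
    s=sense(); M=p["tool_from_camera"]
    return p["K"],s["tcp_rot"]@M[:3,:3],s["tcp_rot"]@M[:3,3]+s["position"]
def cloud(d,K,R,t):
    v,u=np.mgrid[:d.shape[0],:d.shape[1]]
    P=np.stack([(u-K[0,2])/K[0,0]*d,(v-K[1,2])/K[1,1]*d,d],-1)@R.T+t
    P[d<=0]=np.nan
    return P
def shot(name):
    K,R,t=T(name); im,d=camera(name); return im,d,cloud(d,K,R,t),(K,R,t)
def ray(u,v,cal,z):
    K,R,t=cal; r=R@np.array([(u-K[0,2])/K[0,0],(v-K[1,2])/K[1,1],1]); return t+r*(z-t[2])/r[2]
def proj(p,cal):
    K,R,t=cal; q=K@(R.T@(np.asarray(p)-t)); return q[:2]/q[2]
def down(a):  # tool pointing down, closing axis y at world angle a
    y=np.array([np.cos(a),np.sin(a),0]); z=np.array([0,0,-1.]); return np.stack([np.cross(y,z),y,z],1)
E
python3 - <<'E'
from h import *
f=np.load("pics/top0.npz"); im,d=f['im'],f['d']; P=cloud(d,*T("top"))
def rect(cx,cy,r,lo,hi):
    S=P[cy-r:cy+r,cx-r:cx+r].reshape(-1,3); S=S[(S[:,2]>lo)&(S[:,2]<hi)]
    return len(S),S.mean(0),cv2.minAreaRect((S[:,:2]*1000).astype(np.float32)), np.percentile(S[:,2],[5,50,95])
print("guard",rect(293,177,36,.095,.13)); print("all",rect(293,177,42,.04,.13))
print("rest",rect(162,204,18,.02,.04)); print("pin",rect(162,204,18,.06,.13))
for n,c,r in(("bottle",(393,198),24),("cap",(196,117),14),("prism",(346,121),14)): print(n,rect(*c,r,.01,.3)[1:3])
c=np.hstack([cv2.resize(im[130:220,245:345],(400,360),interpolation=2),cv2.resize(im[174:234,122:202],(400,360),interpolation=2)])
cv2.imwrite("pics/crop1.png",c[:,:,::-1])
E
```

```text
guard (1465, array([ 0.56071213, -0.06554763,  0.10134399]), ((561.7879028320312, -64.07697296142578), (129.49452209472656, 80.84147644042969), 71.53369903564453), array([0.09818901, 0.10138421, 0.10446214]))
all (2378, array([ 0.5614919 , -0.06275014,  0.08458572]), ((572.3604125976562, -48.294960021972656), (169.65451049804688, 131.81100463867188), 71.7446060180664), array([0.05242325, 0.09964197, 0.10398016]))
rest (435, array([0.48817486, 0.29137191, 0.02927428]), ((489.0001525878906, 293.4897155761719), (62.54182434082031, 59.84586715698242), 75.25341796875), array([0.02536564, 0.02938532, 0.03300033]))
pin (40, array([0.48818442, 0.29116914, 0.09068753]), ((488.7503356933594, 292.5106506347656), (13.009799003601074, 13.520659446716309), 18.845306396484375), array([0.06893716, 0.09598189, 0.10060304]))
bottle (array([ 0.49979392, -0.31842407,  0.11876913]), ((502.3502197265625, -326.23004150390625), (62.63561248779297, 52.77932357788086), 2.9350106716156006))
cap (array([0.74249357, 0.20468401, 0.01648998]), ((742.3872680664062, 204.57827758789062), (60.39599609375, 59.35237503051758), 45.11017990112305))
prism (array([ 0.72963206, -0.22862961,  0.01781835]), ((730.1322631835938, -228.402587890625), (18.817127227783203, 61.09062576293945), 14.80300521850586))
```

View pics/crop1.png

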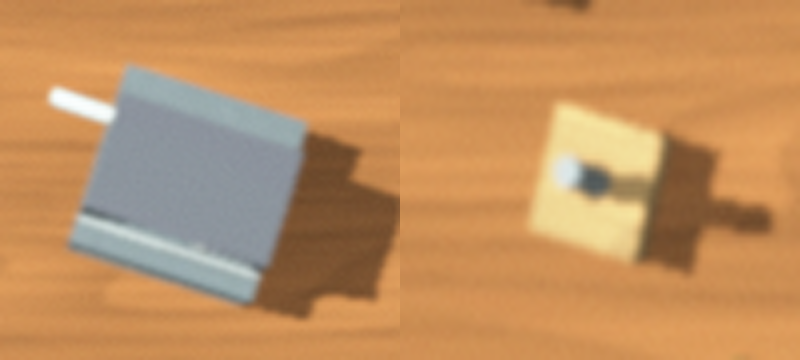

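The crop confirms it: grey guard, white stub at crop (80,105), and a single steel pin in the pine rest. I'll refine both positions with the wrist camera.

```bash
python3 - <<'E'
from h import *
A=np.radians(71.5)
for i,(p,a) in enumerate([((.49,.29,.27),A-np.pi),((.55,-.04,.30),A-np.pi/2)]):
    movep(np.array(p),down(a)); im,d,P,cal=shot("wrist")
    np.savez(f"pics/w{i}.npz",im=im,d=d,P=P,**{k:v for k,v in zip("KRt",cal)})
    print(sense()["time_s"],sense()["joint_pos"].round(2))
    cv2.imwrite(f"pics/w{i}.png",im[:,:,::-1])
    def rect(lo,hi,c,r):
        S=P.reshape(-1,3); S=S[(S[:,2]>lo)&(S[:,2]<hi)&(np.hypot(S[:,0]-c[0],S[:,1]-c[1])<r)]
        return len(S),S.mean(0).round(4),cv2.minAreaRect((S[:,:2]*1000).astype(np.float32)),S[:,2].max()
    if i==0: print("rest",rect(.025,.033,(.489,.293),.06)); print("pin",rect(.05,.12,(.489,.293),.05)); print("pintop",rect(.093,.12,(.489,.293),.05))
    else: print("guard",rect(.096,.11,(.5618,-.064),.12)); print("deck",rect(.05,.06,(.566,-.066),.1)); print("stub",rect(.07,.098,(.65,.0),.06))
a=np.hstack([cv2.resize(cv2.imread(f"pics/w{i}.png"),(400,300)) for i in(0,1)]); cv2.imwrite("pics/w01.png",a)
E
```

```text
3.3917 [-1.02  0.3   0.53  1.8  -0.17  1.09 -2.33]
rest (1737, array([0.489 , 0.2931, 0.0305]), ((486.1565856933594, 294.11492919921875), (59.920074462890625, 60.30693054199219), 75.27759552001953), np.float64(0.03297720037206764))
pin (231, array([0.4888, 0.2933, 0.0876]), ((486.53753662109375, 294.0735778808594), (13.382265090942383, 13.340628623962402), 79.56547546386719), np.float64(0.10002666645642178))
pintop (133, array([0.4868, 0.2939, 0.0983]), ((486.39715576171875, 293.89886474609375), (13.246586799621582, 13.20677375793457), 73.18280029296875), np.float64(0.10002666645642178))
5.2833 [-0.39  0.24  0.47  1.8  -0.12  1.14 -0.21]
guard (6734, array([ 0.5596, -0.0612,  0.1025]), ((558.4236450195312, -65.02861022949219), (126.43409729003906, 80.1450424194336), 71.52108764648438), np.float64(0.10499914069239796))
deck (2727, array([ 0.5702, -0.0618,  0.0557]), ((562.927001953125, -66.6137924194336), (130.4620361328125, 130.3656768798828), 71.55906677246094), np.float64(0.05999145583482873))
stub (440, array([0.6085, 0.0052, 0.0903]), ((609.8923950195312, 6.287624359130859), (41.778076171875, 26.497289657592773), 71.67871856689453), np.float64(0.09579102511527354))
```

View pics/w01.png

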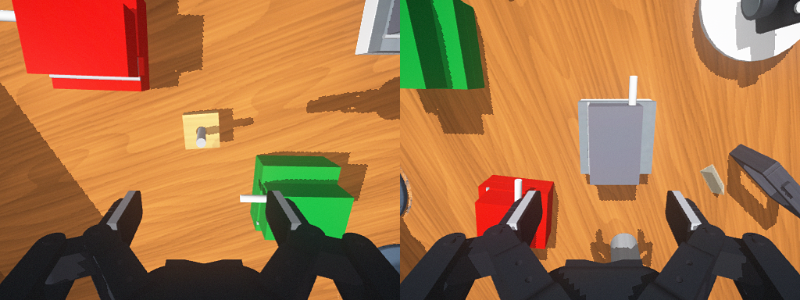

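```bash
cat >> h.py <<'E'
A=np.radians(71.53); XH=np.array([-np.sin(A),np.cos(A),0]); YH=np.array([-np.cos(A),-np.sin(A),0])
O=np.array([.5630,-.0666,0])
def C(x,y,z): return O+XH*x/1000+YH*y/1000+np.array([0,0,z/1000])   # console mm -> world
def grasp(p): return np.asarray(p)+[0,0,.006]   # TCP for a grasp point, tool down
def inC(p): q=np.asarray(p)-O; return np.array([q@XH,q@YH,q[2]])*1000
E
python3 - <<'E'
from h import *
R=down(A-np.pi/2)
def S(th,y=-87): g=.4013+th; return grasp(C(45-71.7*np.cos(g),y,58+71.7*np.sin(g)))
command_gripper(.045,20)
movep(S(0)+[0,0,.06],R); move_l(S(0),feed=.08)
command_gripper(0,30); s=sense(); print(s["time_s"],s["finger_gap"],s["gripper_force"],s["wrist_force"].round(1),inC(s["position"]).round(1))
for th in np.linspace(0,1.72,13)[1:]:
    move_l(S(th),feed=.03); s=sense(); p=inC(s["position"]); a=np.arctan2(p[2]-6-58,45-p[0])-.4013
    print(round(s["time_s"],2),round(th,2),round(a,3),s["wrist_force"].round(1),round(s["finger_gap"],4))
    if np.linalg.norm(s["wrist_force"])>35: break
E
```

```text
7.7583 0.010498243829372679 29.26336258649826 [ 1.3 -1.1 -0.4] [-21.9 -87.1  92.6]
8.25 0.14 0.14 [ 4.4 -0.1 -1.4] 0.011
8.74 0.29 0.28 [ 4.6 -1.3 -0.8] 0.0108
9.23 0.43 0.417 [ 6.  -0.8  0.2] 0.0108
9.72 0.57 0.554 [ 6.4 -1.4  4.2] 0.0105
10.22 0.72 0.683 [ 7.1 -3.   5.4] 0.011
10.71 0.86 0.812 [ 7.4 -3.8  8.7] 0.0105
11.2 1.0 0.938 [ 6.2 -3.4 13. ] 0.0102
11.69 1.15 1.072 [ 5.6 -3.1 18.9] 0.0109
12.18 1.29 1.214 [ 2.9 -3.  14.7] 0.0108
12.68 1.43 1.374 [ 1.4 -0.5 14.4] 0.0109
13.17 1.58 1.54 [-0.7 -1.1 13.3] 0.0109
13.66 1.72 1.696 [ 1.1 -0.4  5. ] 0.0105
```

```bash
python3 - <<'E'
from h import *
R=down(A-np.pi/2)
def S(th,y=-87): g=.4013+th; return grasp(C(45-71.7*np.cos(g),y,58+71.7*np.sin(g)))
move_l(S(1.77),feed=.02); s=sense(); p=inC(s["position"]); print(s["time_s"],np.arctan2(p[2]-64,45-p[0])-.4013,s["wrist_force"].round(1))
command_gripper(.03); p=sense()["position"]
move_l(p+[0,0,.10],feed=.25); movep(C(30,25,235),down(A-np.pi))
im,d,P,cal=shot("wrist"); print(sense()["time_s"])
np.savez("pics/w2.npz",im=im,d=d,P=P,**{k:v for k,v in zip("KRt",cal)})
v,u=np.mgrid[:384,:512]; K,Rc,t=cal
r=np.stack([(u-K[0,2])/K[0,0],(v-K[1,2])/K[1,1],np.ones_like(u)],-1)@Rc.T; D=t+r*((.055-t[2])/r[...,2])[...,None]
q=D-O; X=(q@XH)*1000; Y=(q@YH)*1000
m=(P[...,2]<.051)&(abs(X-29)<16)&(abs(Y-40)<22)
n,lab,st,c=cv2.connectedComponentsWithStats(m.astype(np.uint8))
for i in range(1,n):
    if st[i,4]>20:
        k=lab==i; print(st[i,4],c[i].round(0),"X",X[k].min(),X[k].max(),X[k].mean(),"Y",Y[k].min(),Y[k].max(),Y[k].mean())
# deep points on console plate edges: check pose; guard angle from top height
S_=P.reshape(-1,3); k=np.linalg.norm((S_-C(50,0,0))[:,:2],axis=1)<.1; print("guard top z",np.nanmax(S_[k,2]))
g=cv2.resize(im[90:290,150:400],(750,600),interpolation=2); cv2.imwrite("pics/w2.png",g[:,:,::-1])
E
```

```text
13.9917 1.7606731910044662 [ 1.2 -0.6  5.2]
16.0083
215 [258. 173.] X 16.519612954696363 40.567592022195015 28.39281638638017 Y 18.033270231823415 28.1417688782313 23.084459024096432
197 [278. 173.] X 20.979265203735473 35.87684481766257 27.923482728061376 Y 36.86458437819702 52.68534215892943 44.68743796463977
guard top z 0.3071819931485261
```

View pics/w2.png

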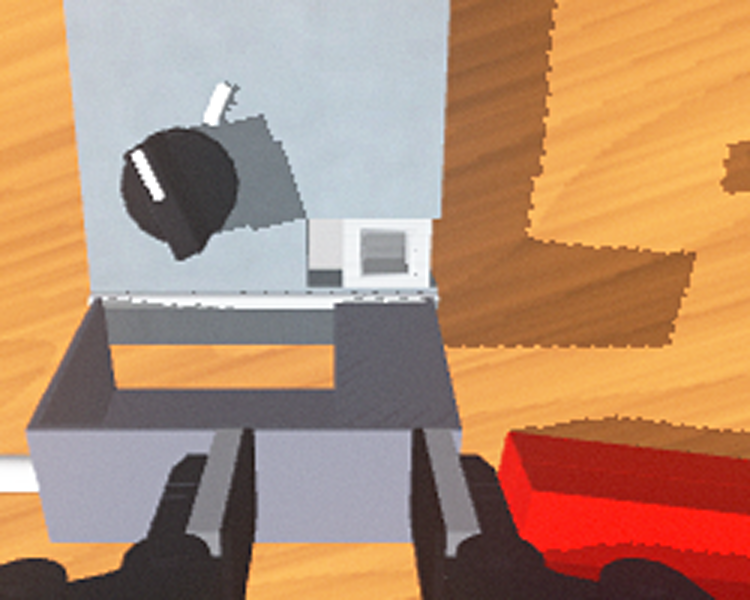

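The guard is open. The insert's socket is at crop (385,250), which gives console (28.5, 44.8). The dark slot at (325,270) is just the track gap. Next I'll fetch the pin.

```bash
python3 - <<'E'
from h import *
R=down(A-np.pi); g=np.array([.4864,.2939,.089])
movep(g+[0,0,.08],R); move_l(g,feed=.12); command_gripper(0,45)
s=sense(); print(s["time_s"],s["finger_gap"],s["gripper_force"],s["wrist_force"].round(1))
move_l(g+[0,0,.155],feed=.25)
h=C(28.7,44.8,0); movep(h+[0,0,.244],R)
move_l(h+[0,0,.142],feed=.12); s=sense(); print(s["time_s"],s["finger_gap"],inC(s["position"]).round(1),s["wrist_force"].round(1))
hit=move_l(h+[0,0,.1115],feed=.025,until_force=6); s=sense(); print(hit,s["time_s"],inC(s["position"]).round(1),s["wrist_force"].round(1))
im,_=camera("side"); cv2.imwrite("pics/s1.png",cv2.resize(im[150:290,200:340],(560,560))[:,:,::-1])
E
```

```text
18.5333 0.012851678062468948 43.847084641456604 [0.1 0.4 4.7]
21.7667 0.012926128094168404 [ 28.1  44.8 142.6] [-0.5 -0.5 -0.8]
True 22.85 [ 28.7  44.9 112.9] [-0.6  0.1  4.8]
```

View pics/s1.png

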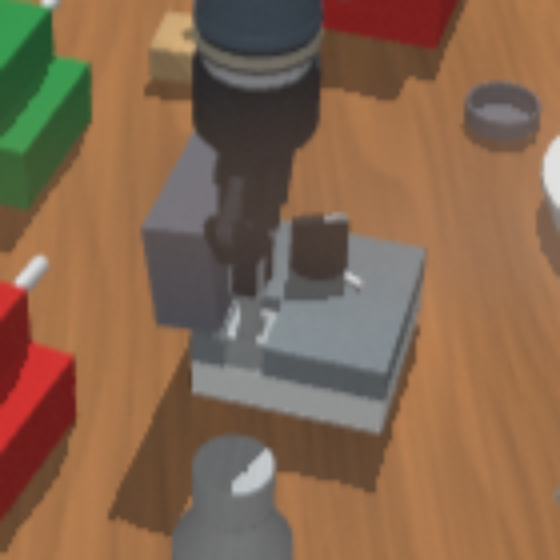

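The pin is bottomed: TCP at 112.9 mm against about 112 expected, with light contact. I'll release it, then measure the knob pointer and grip the knob.

```bash
cat >> h.py <<'E'
def pointer(im,cal,zt=.093):
    # knob value from the white line on its top
    K,Rc,t=cal; v,u=np.mgrid[:384,:512]
    r=np.stack([(u-K[0,2])/K[0,0],(v-K[1,2])/K[1,1],np.ones_like(u)],-1)@Rc.T; q=t+r*((zt-t[2])/r[...,2])[...,None]-O
    X=q@XH*1000-3; Y=q@YH*1000+28
    k=(im.min(2)>170)&(np.hypot(X,Y)<20.5)
    p=np.stack([X[k],Y[k]],1).astype(np.float32); c=p.mean(0); d=cv2.fitLine(p,cv2.DIST_L2,0,.01,.01).ravel()[:2]
    d=d*np.sign(d@c); ang=lambda w: np.arctan2(-w[1],-w[0])   # ccw from console -x
    return k.sum(),c,.60-ang(d),.60-ang(c)
E
python3 - <<'E'
from h import *
f=np.load("pics/w2.npz"); n,c,j,jc=pointer(f["im"],(f["K"],f["R"],f["t"])); print(n,c,"knob",j,jc)
command_gripper(.03); p=sense()["position"]; move_l(p+[0,0,.03],feed=.1); move_l(p+[0,0,.13],feed=.25)
im,d,P,cal=shot("wrist"); print(sense()["time_s"],pointer(im,cal))
S=P.reshape(-1,3); k=np.linalg.norm((S-C(28.7,44.8,0))[:,:2],axis=1)<.0075; print("pin top z",np.nanpercentile(S[k&(S[:,2]<.15)],[50,95],axis=0)[:,2])
cv2.imwrite("pics/w3.png",im[:,:,::-1])
E
```

```text
448 [ 4.085545 -8.853483] knob 0.119360775 -1.4031409
24.2583 (np.int64(456), array([ 2.8205876, -9.55459  ], dtype=float32), np.float32(0.24967438), np.float32(-1.2578506))
pin top z [0.11052372 0.12234967]
```

View pics/w3.png

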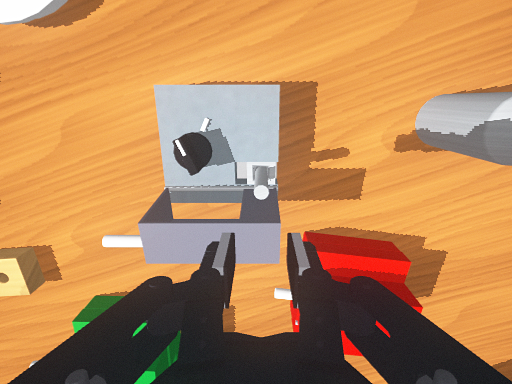

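The pin stands in the socket with its top at about 121 mm, as expected. The pointer mask picked up deck pixels, so I'll tighten it to the pointer line at (181,147).

```bash
sed -i 's/k=(im.min(2)>170)&(np.hypot(X,Y)<20.5)/k=(im.min(2)>TH)\&(np.hypot(X,Y)<20)/; s/def pointer(im,cal,zt=.093)/def pointer(im,cal,zt=.093,TH=225)/' h.py
python3 - <<'E'
from h import *
f=np.load("pics/w2.npz"); cal=(f["K"],f["R"],f["t"])
for TH in(200,225,240): print(TH,pointer(f["im"],cal,TH=TH))
b=np.arctan2(-XH[1],-XH[0]); print(b)
for j in(.1,1.05):
    for o in(np.pi/2,-np.pi/2):
        q=inverse_kinematics(grasp(C(3,-28,89)),down(b+.6-j+o)); print(j,o,None if q is None else np.round(q,2))
E
```

```text
200 (np.int64(78), array([-8.353044, -5.49552 ], dtype=float32), np.float32(0.29269764), np.float32(0.01808685))
225 (np.int64(54), array([-9.559053, -4.71328 ], dtype=float32), np.float32(0.18290511), np.float32(0.14191195))
240 (np.int64(54), array([-9.559053, -4.71328 ], dtype=float32), np.float32(0.18290511), np.float32(0.14191195))
-0.3223623128433527
0.1 1.5707963267948966 [ 0.79  0.84 -1.18  1.89  0.9   1.08  0.98]
0.1 -1.5707963267948966 [-0.52  0.58  0.7   1.96 -0.52  0.79 -0.91]
1.05 1.5707963267948966 [-0.17  0.5   0.21  1.94 -0.15  0.72  0.93]
1.05 -1.5707963267948966 [-0.65  0.67  0.91  1.97 -0.7   0.86 -1.7 ]
```

```bash
python3 - <<'E'
from h import *
b=np.arctan2(-XH[1],-XH[0]); k=grasp(C(3,-28,89)); Rj=lambda j: down(b+.6-j-np.pi/2)
jt=lambda: (lambda y:.6+b-np.pi/2-np.arctan2(y[1],y[0]))(sense()["tcp_rot"][:,1])
command_gripper(.045,60)
movep(k+[0,0,.13],Rj(.17)); move_l(k+[0,0,.05],feed=.2)
print(move_l(k,feed=.06,until_force=8),sense()["time_s"],sense()["position"]-k)
command_gripper(0,60); s=sense(); print(s["finger_gap"],jt(),s["wrist_force"].round(1))
for j in np.linspace(.17,1.05,9)[1:]:
    movep(k,Rj(j)); s=sense(); print(round(s["time_s"],2),round(j,2),round(jt(),3),s["wrist_force"].round(1),s["ft_torque"].round(2))
    if np.linalg.norm(s["wrist_force"])>30: break
E
```

```text
False 26.5083 [ 0.00024653 -0.00016632  0.0002395 ]
0.008831919618207637 0.16986626489077605 [-2.1  2.4  4.8]
27.17 0.28 0.28 [-2.   2.4  5.5] [ 0.5   0.36 -0.15]
27.42 0.39 0.39 [-1.6  2.6  6.4] [ 0.53  0.35 -0.09]
27.67 0.5 0.5 [-1.7  2.7  6. ] [ 0.6   0.42 -0.07]
27.92 0.61 0.61 [-1.6  3.8  6.8] [ 0.6   0.39 -0.08]
28.17 0.72 0.72 [-2.4  3.9  7. ] [ 0.66  0.41 -0.09]
28.42 0.83 0.829 [-2.6  3.9  6.5] [ 0.75  0.39 -0.  ]
28.67 0.94 0.939 [-1.9  3.4  6.5] [ 0.8   0.37 -0.11]
28.92 1.05 1.049 [-0.6  4.4  6.6] [ 0.88  0.36 -0.08]
```

```bash
python3 - <<'E'
from h import *
command_gripper(.045); p=sense()["position"]; move_l(p+[0,0,.04],feed=.1); move_l(p+[0,0,.15],feed=.25)
movep(C(30,-10,250),down(A-np.pi)); im,d,P,cal=shot("wrist"); print(sense()["time_s"],pointer(im,cal),pointer(im,cal,TH=200),sense()["wrist_force"].round(1))
u,v=proj(C(10,0,80),cal).astype(int); g=cv2.resize(im[max(v-70,0):v+80,u-100:u+100],(800,600),interpolation=2); cv2.imwrite("pics/w4.png",g[:,:,::-1])
S=P.reshape(-1,3); k=np.linalg.norm((S-C(28.7,44.8,0))[:,:2],axis=1)<.012; T_=S[k&(S[:,2]<.15)&(S[:,2]>.112)]; print("pin top",inC(T_.mean(0)),T_[:,2].max())
E
```

```text
30.9833 (np.int64(52), array([-9.183015,  3.820656], dtype=float32), np.float32(1.0629449), np.float32(0.9942714)) (np.int64(54), array([-9.209019 ,  3.8325763], dtype=float32), np.float32(1.0469706), np.float32(0.9943733)) [-0.3  0.5  0.1]
pin top [ 28.5224702   44.57567415 120.58074539] 0.12324972639653828
```

View pics/w4.png

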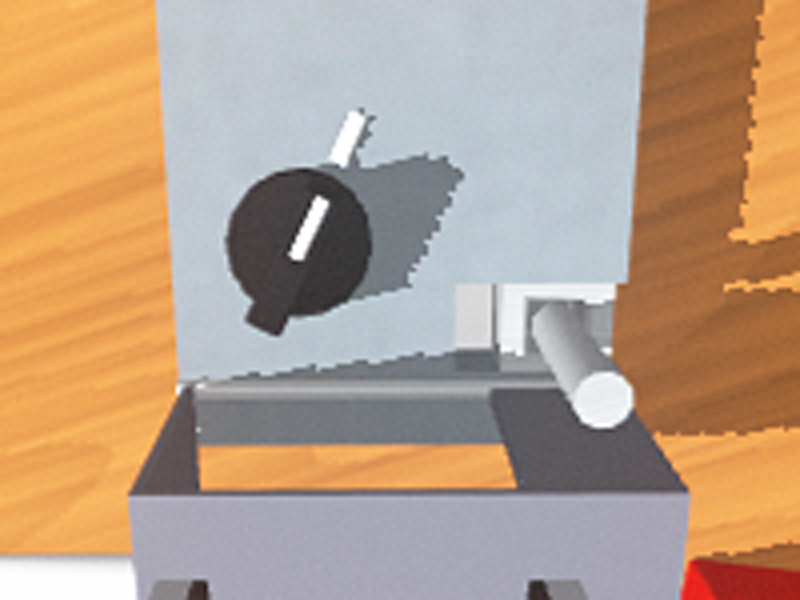

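The pointer at (310,228) is parallel to the mark at (350,138) and points at it, reading 1.05 rad (centroid check 0.99). The pin stands home, the guard is up, and nothing is touched, so I'm handing in.

```bash
python3 -c "
from rig import *
print(finish_job())"
```

```text
the job is handed in; nothing more can be done
None
```

The job is handed in at about 31 s of the 72 s allowed, but the judge returned no verdict: the guard is up, the pin is home in the socket (top about 121 mm above the table), and the knob reads about 1.05 rad and is released.

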